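# Sweep the offcuts off the assembly board into the scrap tray

### The job

Clear the raised assembly board: with the fingertips, sweep the three small wood offcuts (the oblong block, the stepped block and the round plug) across the board and over its side edge into the open metal scrap tray standing against it, so that all three end up lying in the tray. Only push them along the board, never pick them up or lift them. Leave the turned drawer knob standing upright where it is on the board, and do not disturb the sanding block and the try square on the bench beyond.

Things in the scene. Friction and masses are not known exactly. Their poses are not given: they have to be found in the camera images.
- board: Raised plywood assembly board, fixed to the bench, 280 (its x) x 260 (its y) x 40 mm high; origin at the centre of its underside on the bench, z up; its top is 40 mm above the bench. The tray stands against one of its two y sides (either +y or -y).
- tray: Open-topped steel scrap tray, fixed, 280 (its x, along the board's edge) x 140 (its y, away from the board) x 34 mm high, walls and floor 4 mm; origin at the centre of its underside on the bench, axes parallel to the board's. It stands 2 mm from the board's side face, its centre 202 mm from the board's centre; its rim is 6 mm below the board's top, so things pushed over the edge drop in.
- stack: Stack of planed timber, fixed, 280 x 139 mm and 34.5 mm high, against the board's other y side, its centre 202 mm from the board's centre; origin at the centre of its underside, axes parallel to the board's. Not part of the job.
- block_mid (a point): Oblong wood offcut, 40 x 26 x 18 mm high (x, y, z), 11 to 20 g, lying loose on the board at any yaw; the point is its centre, 9 mm above its underside.
- step_mid (a point): Stepped wood offcut, footprint 36 x 28 mm (x, y); 10 mm high over all of it and 20 mm high over the half towards its -x; 11 to 20 g, loose on the board at any yaw; the point is 9 mm above the centre of its underside.
- plug_mid (a point): Round wood plug, 34 mm diameter, 18 mm high, 11 to 20 g, standing flat and loose on the board; the point is its centre, 9 mm above its underside.
- knob: Turned wooden drawer knob, 34 mm greatest diameter, 50 mm tall, standing upright and loose on the board among the offcuts; origin at the centre of its underside, z up. To be left alone. The three offcuts and the knob stand in four lanes about 62 mm apart along the board's x, in any order, each up to 60 mm either way from the board's middle in y, so a straight push along the board's y meets only one of them; offcuts pushed off-centre turn and drift sideways.
- sander: Cork sanding block, 60 (x) x 90 (y) x 30 mm high, lying loose on the bench beyond the board; origin at the centre of its underside. To be left alone.
- square: Try square lying flat and loose on the bench beyond the board: wooden stock 22 (x) x 80 (y) x 16 mm high, with a flat steel blade 30 mm wide and 3 mm thick reaching out from it at a right angle, away from the board, to 121 mm along its +x; origin at the centre of the stock's underside. To be left alone.

How it is judged:
At the end, for the whole second after the job is handed in: All three offcuts lie at rest in the tray, their centres within its walls and below its rim; the knob stands upright (within 0.2 rad) and it, the sanding block and the try square are within 20 mm of where they were (x of block_mid in the frame of tray between -0.136 and 0.136 m and y of block_mid in the frame of tray between -0.066 and 0.066 m and z of each of block_mid, step_mid, plug_mid in the frame of tray below 0.034 m and linear speed of each of block, step, plug below 0.03 m/s and x of step_mid in the frame of tray between -0.136 and 0.136 m and y of step_mid in the frame of tray between -0.066 and 0.066 m and x of plug_mid in the frame of tray between -0.136 and 0.136 m and y of plug_mid in the frame of tray between -0.066 and 0.066 m and distance of each of knob, sander, square from where it was at the start of the episode below 0.02 m and angle between knob's own z axis and vertical below 0.2 rad); the robot touches nothing.
It fails at once if an offcut is lifted: its centre rises more than 35 mm above the board's top (height (world z) of any of block_mid, step_mid, plug_mid above 0.075 m).
It fails at once if the knob is knocked over, lifted or pushed more than 30 mm (angle between knob's own z axis and vertical above 0.7 rad or distance of knob from where it was at the start of the episode above 0.03 m).
It fails at once if the sanding block or the try square is moved more than 30 mm (distance of any of sander, square from where it was at the start of the episode above 0.03 m).
It also fails if it takes over 61 s, if anything falls off the work surface, if the arm or the gripper's body presses on something with over 40 N, if the wrist force passes 120 N, or if a joint passes its speed limit or range.

### The arm

A 6-joint arm with a two-finger parallel gripper is mounted at the origin on the work surface. World frame = base frame: x ahead of the robot, y to its left, z up, the work surface at z = 0. Lengths are in m, angles in rad, forces in N, time in s.
With the tool pointing down it reaches from about 0.275 to 0.875 m from the base axis. Payload 12.5 kg.
Tool frame: the origin (TCP) lies midway between the tips of the shut fingers; the grasp point (between the pads) lies 19 mm behind it (arm.grasp_offset is the distance from the TCP to the grasp point, in m); z points along the fingers, x is the direction in which the jaws open and shut, and the axes are right-handed (so a half turn about z gives the same grasp; the last joint's range is limited). The gripper opens to 85 mm and grips with 20 to 120 N. Pads are 22 mm wide; open, the fingers measure 114 mm over their backs; the gripper's body (76 mm by 85 mm) begins 54 mm behind the grasp point. The pads swing forward as they close: fully open they stand 13 mm farther back than shut.
Start: joints at [-0.085, 0.351, 1.652, -0, 1.139, -0.085], TCP at [0.55, 0, 0.231] pointing down, gripper open.
Joint ranges: [-2.75, 2.75], [-0.79, 2.1], [0.01, 2.65], [-1.57, 4.71], [0.07, 3.14], [-2.87, 2.87]. Speed limits (rad/s): [2.22, 2.22, 2.79, 3.14, 3.14, 3.14].

### API

Orientations are given as a unit quaternion [w, x, y, z].
In Python, from rig import arm gives the robot as it stands.
- The arm moves only by the shell command python3 -m handwheel 'ROWS'. ROWS is JSON, a list that holds one entry, the list of rows, each a list of 7 numbers: the turn, a rotation vector about the tool's x, y, z in rad, then the shift along the tool's x, y, z in m, then the gripper command: -1 is fully open, 1 is shut, values between are in proportion. In form: [[[wx, wy, wz, tx, ty, tz, claw], ...]]. A call has 1 to 10 rows; each row shifts and turns the pose as measured when the row begins, along the tool's axes as they then stand; what a row does not reach is not made up. A row lasts 1/12 s, in which the tool goes at most 41.7 mm and 7.16 degrees, less where a joint would pass 70% of its speed; a pose out of reach is approached as far as the arm can. A call with a gripper value outside its range is refused whole. The fingers move at their own pace and stop on an object; the grip force is fixed at half the most. Time passes only in rows, so rows that do not move let the fingers close. It gives the time, the measured TCP pose, the force and the opening at its end, in the units of the state.
- arm.sense(): the state, without advancing time (a new reading comes with each control period).
- arm.capture(name): name is "scene" or "side" or "wrist"; returns (picture, depth): 480x640x3 uint8, red, green, blue; 480x640 float32, m along the optical axis (not along the pixel's ray), 0 where there is no reading.
- arm.camera_params(name): a dict with "vertical_fov" (degrees; the focal length in pixels is half the picture's height over the tangent of half this angle, whatever the lens; pixels are square), "cx", "cy" (the principal point, pixels), "cam_to_world" (4x4, takes a point from camera to world coordinates). Camera axes: x right, y down, z forward; pixel columns grow to the right and rows downward; lengths in m; the calibration is good to about 2 mm. The wrist camera is an equidistant fisheye: a pixel r from the principal point sees the ray r / f radians off the axis. A picture is of the moment at which its call begins: read the wrist's pose just before it. camera_params takes no time and is no camera call; for the wrist camera it gives the pose at the moment of the call.
- arm.close_job(): hands the job in, once; it reports no verdict.
The state is a dict: "time": time; "q": joint angles; "joint_vel": joint speeds; "joint_torque": joint torques, N m; "tcp_pos": TCP position; "ee_rot": TCP orientation; "contact_force": force on the tool from outside, world axes, zero at the start; "torque": the same for the moment, N m; "grip_width": finger opening in m.
Only numpy, scipy, OpenCV 4.12 (cv2) and the standard library are available. Lean on these libraries where they do the work, as an engineer would, in place of code of your own. Each camera call takes 0.05 s, during which the arm holds its last target.

## Working session

There is one attempt and no reset: what is moved stays moved. The work goes in short steps, Python scripts to look and compute and a shell command to move; the robot and the scene stay as the last step left them, time stands still between calls to the robot, and variables do not carry over. Pictures are saved under pics/ and viewed, and the job is handed in when it is done.

```bash
mkdir -p pics; ls; python3 - <<'E'
from rig import arm
import cv2,numpy as np
s=arm.sense();print(s['time'],s['tcp_pos'],s['ee_rot'],s['grip_width'])
for n in("scene","side"):
    p,d=arm.capture(n);cv2.imwrite(f'pics/{n}0.png',p[:,:,::-1]);np.savez(f'{n}0.npz',p=p,d=d)
    c=arm.camera_params(n);print(n,c)
E
```

```text
pics
0.0 [5.49661332e-01 6.70819566e-05 2.30768652e-01] [-4.47245715e-05  9.99999830e-01  3.17267812e-06 -5.80997550e-04] 0.08518728036720212
scene {'vertical_fov': 45.291900554955106, 'cx': 320.691859125126, 'cy': 249.7725172725743, 'cam_to_world': array([[ 0.58377422,  0.62537989, -0.51779113,  1.09683534],
       [ 0.81190053, -0.44570256,  0.37705007, -0.299557  ],
       [ 0.0050187 , -0.640507  , -0.76793593,  0.74680307],
       [ 0.        ,  0.        ,  0.        ,  1.        ]])}
side {'vertical_fov': 53.96579711273667, 'cx': 320.41717987574225, 'cy': 235.96323310786732, 'cam_to_world': array([[ 0.82427727, -0.34928649,  0.44560736,  0.35478396],
       [-0.56614826, -0.4993436 ,  0.65584458, -0.42618294],
       [-0.00656647, -0.79287761, -0.60934553,  0.4935357 ],
       [ 0.        ,  0.        ,  0.        ,  1.        ]])}
```

View pics/scene0.png

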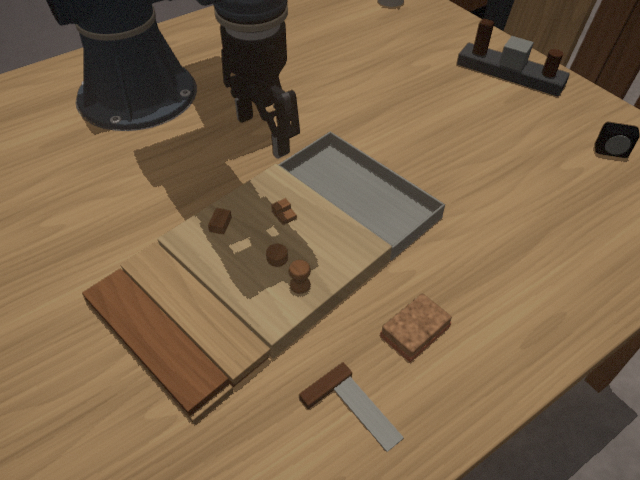

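View pics/side0.png

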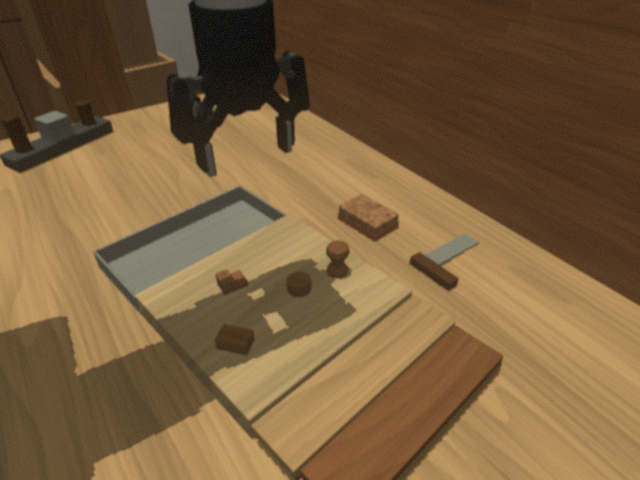

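The tray is on the +y side of the board, at the upper right in the scene view. Block is at px (220,220), step (284,211), plug (277,254), knob (300,275). Next I measure them.

```bash
cat > h.py <<'E'
from rig import arm
import numpy as np,cv2
def ray(n,c,uv,z):
    f=240/np.tan(np.radians(c['vertical_fov'])/2);uv=np.atleast_2d(uv).astype(float)
    d=np.c_[(uv[:,0]-c['cx'])/f,(uv[:,1]-c['cy'])/f,np.ones(len(uv))]
    T=c['cam_to_world'];w=d@T[:3,:3].T;o=T[:3,3]
    return o+w*((z-o[2])/w[:,2])[:,None]
def cloud(c,d):
    f=240/np.tan(np.radians(c['vertical_fov'])/2);v,u=np.mgrid[:480,:640]
    P=np.stack([(u-c['cx'])/f*d,(v-c['cy'])/f*d,d],-1);T=c['cam_to_world']
    return P@T[:3,:3].T+T[:3,3]
def topmap(P,ok,val,x0=.35,x1=.95,y0=-.4,y1=.4,s=.001):
    H=np.full((int((x1-x0)/s),int((y1-y0)/s)),np.nan)
    return H
E
python3 - <<'E'
from h import *
for n in("scene","side"):
    z=np.load(n+'0.npz');c=arm.camera_params(n);P=cloud(c,z['d']);d=z['d']
    ok=d>0
    # board plane points
    x,y,h=P[...,0],P[...,1],P[...,2]
    roi=ok&(x>.3)&(x<1)&(y>-.4)&(y<.4)
    b=roi&(abs(h-.04)<.0025)
    m=cv2.morphologyEx(b.astype(np.uint8),cv2.MORPH_OPEN,np.ones((3,3)))
    k,l,st,_=cv2.connectedComponentsWithStats(m);i=1+st[1:,4].argmax()
    pts=P[l==i][:,:2]
    r=cv2.minAreaRect((pts*1000).astype(np.float32));print(n,'board',r,h[l==i].mean())
    o=roi&(h>.046)&(h<.1)
    m=cv2.morphologyEx(o.astype(np.uint8),cv2.MORPH_OPEN,np.ones((2,2)))
    k,l,st,_=cv2.connectedComponentsWithStats(m)
    for j in range(1,k):
        if st[j,4]>25:
            q=P[l==j];t=q[q[:,2]>q[:,2].max()-.004]
            print(st[j],q.mean(0).round(4),'min',q.min(0).round(3),'max',q.max(0).round(3),cv2.minAreaRect((t[:,:2]*1000).astype(np.float32)))
    t=roi&(h<.033)&(h>.027)
    q=P[t];print('rim-ish/sander',len(q))
E
```

```text
scene board ((673.1444702148438, 21.137958526611328), (56.34221649169922, 91.55516815185547), 9.187057495117188) 0.04096478790020796
[273 199  25  25 383] [0.5342 0.0355 0.0632] min [ 0.505 -0.3    0.04 ] max [1.097 0.065 0.747] ((1096.8353271484375, -299.5570068359375), (0.0, 0.0), 0.0)
[209 209  23  24 407] [ 0.4869 -0.0581  0.0574] min [ 0.461 -0.3    0.039] max [ 1.097 -0.026  0.747] ((1096.8353271484375, -299.5570068359375), (0.0, 0.0), 0.0)
[267 244  22  22 386] [ 0.6039 -0.0229  0.0616] min [ 0.582 -0.3    0.039] max [1.097 0.005 0.747] ((1096.8353271484375, -299.5570068359375), (0.0, 0.0), 0.0)
[289 261  23  33 586] [ 0.6672 -0.0235  0.074 ] min [ 0.636 -0.3    0.039] max [1.097 0.014 0.747] ((1096.8353271484375, -299.5570068359375), (0.0, 0.0), 0.0)
rim-ish/sander 3520
side board ((562.7053833007812, -4.607666015625), (280.5289306640625, 262.0303955078125), 9.293264389038086) 0.03996057087138812
[327 241  24  35 649] [ 0.6555 -0.0272  0.0717] min [ 0.355 -0.426 -0.   ] max [0.739 0.055 0.494] ((354.7839660644531, -426.1829528808594), (0.0, 0.0), 0.0)
[216 270  33  23 484] [0.5198 0.0339 0.0552] min [ 0.355 -0.426  0.039] max [0.545 0.071 0.494] ((354.7839660644531, -426.1829528808594), (0.0, 0.0), 0.0)
[287 272  26  23 472] [ 0.5928 -0.0249  0.056 ] min [ 0.355 -0.426  0.039] max [ 0.621 -0.004  0.494] ((354.7839660644531, -426.1829528808594), (0.0, 0.0), 0.0)
[216 325  39  28 790] [ 0.4785 -0.0624  0.0568] min [ 0.355 -0.426  0.038] max [ 0.508 -0.037  0.494] ((354.7839660644531, -426.1829528808594), (0.0, 0.0), 0.0)
rim-ish/sander 4232
```

```bash
cat >> h.py <<'E'
B=np.array([.5627,-.0046]);A=np.radians(9.29)
R=np.array([[np.cos(A),-np.sin(A)],[np.sin(A),np.cos(A)]])
def tob(p): return (np.asarray(p)[...,:2]-B)@R
def tow(p): return np.asarray(p)@R.T+B
def objs(n,d,zlo=.046,zhi=.1):
    c=arm.camera_params(n);P=cloud(c,d);b=tob(P);h=P[...,2]
    o=(d>0)&(abs(b[...,0])<.15)&(b[...,1]>-.14)&(b[...,1]<.28)&(h>zlo)&(h<zhi)
    k,l,st,_=cv2.connectedComponentsWithStats(o.astype(np.uint8),connectivity=4)
    return [np.c_[b[l==j],h[l==j]] for j in range(1,k) if st[j,4]>25]
E
python3 - <<'E'
from h import *
for n in("scene","side"):
    z=np.load(n+'0.npz')
    for q in objs(n,z['d']):
        zt=np.percentile(q[:,2],95);t=q[q[:,2]>zt-.004]
        r=cv2.minAreaRect((t[:,:2]*1000).astype(np.float32))
        a=cv2.minAreaRect((q[:,:2]*1000).astype(np.float32))
        print(n,len(q),'ztop',zt.round(4),'top',np.round(r[0]),np.round(r[1]),round(r[2]),'all',np.round(a[0]),np.round(a[1]),round(a[2]),'world',tow(np.array(a[0])/1000).round(3))
E
cat > ov.py <<'E'
E
python3 - <<'E'
import cv2,numpy as np
a=np.load('side0.npz')['p'][220:360,190:370,::-1];b=np.load('scene0.npz')['p'][190:300,195:325,::-1]
a=cv2.resize(a,(540,420),interpolation=2);b=cv2.resize(b,None,fx=3,fy=3)
cv2.imwrite('pics/z0.png',np.hstack([a[:330,:400],b]))
E
```

```text
scene 389 ztop 0.0625 top [-39.  52.] [29. 20.] 78 all [-31.  50.] [29. 37.] 79 world [0.524 0.04 ]
scene 408 ztop 0.0611 top [-89. -38.] [27. 41.] 32 all [-89. -38.] [27. 41.] 32 world [ 0.481 -0.057]
scene 386 ztop 0.0612 top [ 30. -20.] [33. 34.] 24 all [ 30. -20.] [34. 34.] 22 world [ 0.596 -0.02 ]
scene 587 ztop 0.0905 top [ 94. -32.] [27. 27.] 78 all [ 94. -33.] [30. 31.] 85 world [ 0.661 -0.022]
side 650 ztop 0.0887 top [ 93. -32.] [29. 29.] 58 all [ 91. -32.] [31. 30.] 84 world [ 0.658 -0.021]
side 488 ztop 0.0608 top [-41.  53.] [30. 18.] 78 all [-32.  51.] [30. 36.] 79 world [0.523 0.041]
side 473 ztop 0.059 top [ 29. -19.] [34. 33.] 63 all [ 29. -20.] [34. 34.] 5 world [ 0.595 -0.02 ]
side 800 ztop 0.0588 top [-90. -38.] [27. 41.] 32 all [-90. -38.] [27. 41.] 32 world [ 0.48  -0.056]
```

View pics/z0.png

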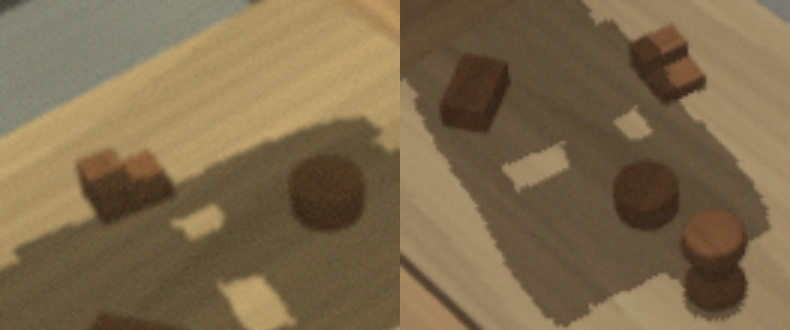

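Both views agree to about 2 mm. In the board frame (mm): block (-89,-38), step (-31,50), plug (29,-20), knob (93,-32). The heights and sizes match what's given. I'll use the fingers half shut as a two-finger rake, with the jaws along board x, and push along board +y.

```bash
python3 -m handwheel '[[[0,0,-0.082,0,0,0,0.5],[0,0,-0.082,0,0,0,0.5],[0,0,0,-0.016,0.019,0,0.5],[0,0,0,-0.016,0.019,0,0.5],[0,0,0,-0.016,0.019,0,0.5],[0,0,0,-0.016,0.019,0,0.5],[0,0,0,-0.016,0.019,0,0.5],[0,0,0,0,0,0,0.5]]]'
cat > st.py <<'E'
from h import *
from scipy.spatial.transform import Rotation as Ro
s=arm.sense();q=s['ee_rot'];M=Ro.from_quat([q[1],q[2],q[3],q[0]]).as_matrix()
print(s['time'],'board mm',(tob(s['tcp_pos'])*1000).round(1),'z',round(s['tcp_pos'][2]*1000,1),'toolx yaw-board',np.degrees(np.arctan2(M[1,0],M[0,0])-A).round(2),'toolz',M[:,2].round(3),'F',s['contact_force'].round(1),'w',round(s['grip_width'],4))
E
python3 st.py
```

```text
time: 0.77
tcp_pos: [0.4833, -0.1098, 0.2281]
ee_rot: [-0.001, 0.996, 0.088, -0.003]
contact_force: [-0.6, 0.0, -0.2]
grip_width: 0.0212
0.7667 board mm [-95.3 -91. ] z 228.1 toolx yaw-board 0.82 toolz [-0.006  0.001 -1.   ] F [-0.6  0.  -0.2] w 0.0212
```

```bash
python3 -m handwheel '[[[0,0,0.014,0.006,0,0.03,0.5],[0,0,0,0,0,0.03,0.5],[0,0,0,0,0,0.03,0.5],[0,0,0,0,0,0.03,0.5],[0,0,0,0,0,0.03,0.5],[0,0,0,0,0,0.01,0.5],[0,0,0,0,0,0,0.5]]]'; python3 st.py; python3 - <<'E'
from h import *
p,d=arm.capture('side');cv2.imwrite('pics/side1.png',p[:,:,::-1])
E
```

```text
time: 1.35
tcp_pos: [0.4898, -0.109, 0.0626]
ee_rot: [-0.0, 0.997, 0.079, -0.001]
contact_force: [0.3, -0.0, 0.4]
grip_width: 0.0214
1.35 board mm [-88.8 -91.2] z 62.6 toolx yaw-board -0.24 toolz [-0.002  0.    -1.   ] F [ 0.3 -0.   0.4] w 0.0214
```

View pics/side1.png

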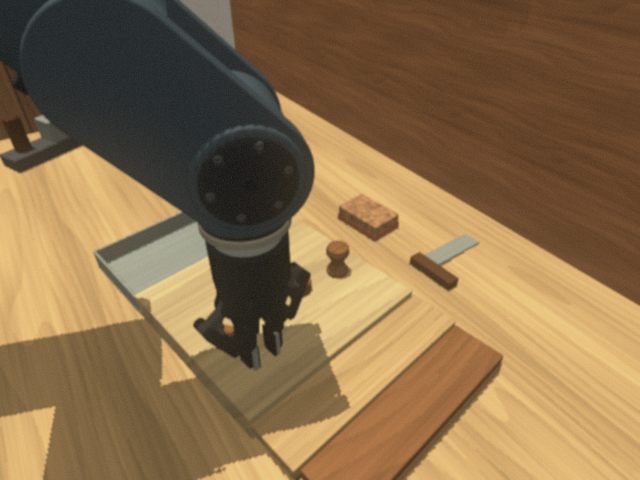

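```bash
python3 - <<'E'
from h import *
s=arm.sense();t=tob(s['tcp_pos']);zt=s['tcp_pos'][2]
for n in('scene','side'):
    p,d=arm.capture(n);P=cloud(arm.camera_params(n),d);b=tob(P)-t;h=P[...,2]-zt
    m=(d>0)&(abs(b[...,0])<.12)&(abs(b[...,1])<.07)&(h>-.012)
    for z in np.arange(-.012,.12,.008):
        k=m&(h>=z)&(h<z+.008)
        if k.sum()>3: print(n,round(z*1000),k.sum(),'x',(np.percentile(b[k][:,0],[1,99])*1000).round(),'y',(np.percentile(b[k][:,1],[1,99])*1000).round())
E
```

```text
scene -12 242 x [-20. 120.] y [31. 70.]
scene -4 172 x [-15. 119.] y [-9. 69.]
scene 4 56 x [-16.  23.] y [-12.   4.]
scene 12 81 x [-14.  26.] y [-12.   6.]
scene 20 77 x [-16.  25.] y [-12.  11.]
scene 28 53 x [-16.  26.] y [-12.   4.]
scene 36 29 x [-22.  22.] y [-13.  -6.]
scene 44 82 x [-36.  43.] y [-14.   7.]
scene 52 113 x [-44.  47.] y [-14.   8.]
scene 60 95 x [-47.  52.] y [-17.   8.]
scene 68 185 x [-49.  56.] y [-18.   9.]
scene 76 99 x [-45.  60.] y [-18.  10.]
scene 84 123 x [-19.  64.] y [-18.  10.]
scene 92 238 x [-15.  66.] y [-21.  10.]
scene 100 207 x [-8. 64.] y [-21.  10.]
scene 108 138 x [11. 45.] y [-20.   8.]
scene 116 81 x [26. 41.] y [-13.   8.]
side -12 72 x [ -5. 119.] y [55. 70.]
side -4 20 x [-16.  12.] y [-10.  52.]
side 4 123 x [-22.  23.] y [-12.  10.]
side 12 179 x [-24.  24.] y [-12.   9.]
side 20 181 x [-24.  25.] y [-12.  10.]
side 28 165 x [-24.  25.] y [-12.   9.]
side 36 150 x [-26.  24.] y [-13.  10.]
side 44 307 x [-41.  41.] y [-14.  10.]
side 52 516 x [-44.  46.] y [-14.  11.]
side 60 283 x [-49.  50.] y [-17.  13.]
side 68 414 x [-53.  53.] y [-18.   6.]
side 76 419 x [-57.  58.] y [-18.   3.]
side 84 499 x [-61.  61.] y [-18.  -4.]
side 92 832 x [-64.  63.] y [-20.  11.]
side 100 716 x [-60.  60.] y [-21.  10.]
side 108 321 x [-42.  40.] y [-20.   7.]
side 116 152 x [-39. -23.] y [-12.   8.]
```

Knuckles reach only ±43 mm at the knob's height, so they clear it. Now I descend and feel for the board.

```bash
python3 -m handwheel '[[[0,0,0.004,0,0,0.008,0.5],[0,0,0,0,0,0.006,0.5],[0,0,0,0,0,0.002,0.5]]]';python3 -m handwheel '[[[0,0,0,0,0,0.002,0.5],[0,0,0,0,0,0.001,0.5]]]'; python3 st.py
```

```text
time: 1.75
tcp_pos: [0.4936, -0.1101, 0.0517]
ee_rot: [0.002, 0.997, 0.077, 0.004]
contact_force: [0.6, 1.1, 0.2]
grip_width: 0.0213
time: 1.92
tcp_pos: [0.494, -0.1101, 0.0487]
ee_rot: [0.002, 0.997, 0.077, 0.005]
contact_force: [-0.6, -0.5, 0.7]
grip_width: 0.0215
1.9167 board mm [-84.8 -93.1] z 48.7 toolx yaw-board -0.47 toolz [ 0.01  -0.003 -1.   ] F [-0.6 -0.5  0.7] w 0.0215
```

```bash
python3 -m handwheel '[[[0,0.01,-0.008,-0.004,0,0.003,0.5],[0,0,0,0,0,0.002,0.5]]]';python3 st.py
```

```text
time: 2.08
tcp_pos: [0.4901, -0.1108, 0.0436]
ee_rot: [0.002, 0.997, 0.081, 0.011]
contact_force: [-0.7, -0.8, 0.4]
grip_width: 0.021
2.0833 board mm [-88.8 -93.1] z 43.6 toolx yaw-board 0.05 toolz [ 0.021 -0.002 -1.   ] F [-0.7 -0.8  0.4] w 0.021
```

```bash
python3 -m handwheel '[[[0,-0.021,0,0,-0.01,0,0.5],[0,0,0,0,-0.012,0,0.5],[0,0,0,0,-0.012,0,0.5],[0,0,0,0,-0.012,0,0.5],[0,0,0,0,-0.012,0,0.5]]]';python3 st.py
```

```text
time: 2.5
tcp_pos: [0.4796, -0.0515, 0.0428]
ee_rot: [0.003, 0.997, 0.08, 0.001]
contact_force: [-0.3, -0.0, 0.1]
grip_width: 0.0214
2.5 board mm [-89.6 -32.9] z 42.8 toolx yaw-board -0.11 toolz [ 0.002 -0.005 -1.   ] F [-0.3 -0.   0.1] w 0.0214
```

```bash
python3 -m handwheel '[[[0,0,0,0,-0.012,-0.001,0.5],[0,0,0,0,-0.012,0,0.5],[0,0,0,0,-0.012,0,0.5],[0,0,0,0,-0.012,0,0.5],[0,0,0,0,-0.012,0,0.5]]]';python3 st.py;python3 - <<'E'
from h import *
for n in('scene','side'):
    p,d=arm.capture(n);cv2.imwrite(f'pics/{n}2.png',p[100:400,60:460,::-1])
E
cd pics; python3 -c "
import cv2,numpy as np;cv2.imwrite('m2.png',np.hstack([cv2.imread('scene2.png'),cv2.imread('side2.png')]))"
```

```text
time: 2.92
tcp_pos: [0.4678, 0.0151, 0.0438]
ee_rot: [0.002, 0.997, 0.081, 0.002]
contact_force: [-0.6, 0.4, 0.1]
grip_width: 0.0215
2.9167 board mm [-90.5  34.7] z 43.8 toolx yaw-board 0.05 toolz [ 0.004 -0.004 -1.   ] F [-0.6  0.4  0.1] w 0.0215
```

View pics/m2.png

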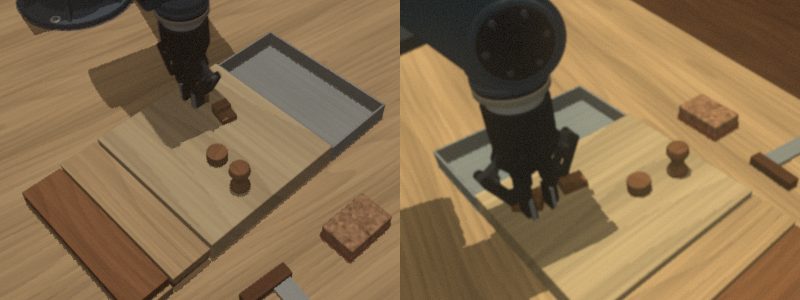

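```bash
python3 - <<'E'
from h import *
s=arm.sense();t=tob(s['tcp_pos'])
for n in('scene','side'):
    p,d=arm.capture(n)
    for q in objs(n,d,.045,.064):
        a=cv2.minAreaRect((q[:,:2]*1000).astype(np.float32));print(n,len(q),np.round(a[0]),np.round(a[1]),round(a[2]),(q[:,:2].min(0)*1000).round(),(q[:,:2].max(0)*1000).round())
cv2.imwrite('pics/z3.png',cv2.resize(p[250:350,160:320,::-1],None,fx=4,fy=4))
E
```

```text
scene 73 [-102.   30.] [17.  9.] 69 [-108.   22.] [-99.  39.]
scene 111 [-74.  45.] [14. 44.] 4 [-82.  22.] [-65.  66.]
scene 400 [-31.  50.] [30. 38.] 78 [-51.  34.] [-10.  67.]
scene 401 [ 30. -21.] [33. 36.] 71 [ 12. -37.] [48. -4.]
scene 220 [ 97. -35.] [31. 23.] 51 [ 80. -47.] [110. -18.]
side 249 [ 89. -35.] [22. 31.] 41 [ 77. -47.] [106. -16.]
side 397 [-32.  51.] [29. 37.] 80 [-52.  34.] [-12.  64.]
side 481 [ 29. -20.] [34. 34.] 87 [ 12. -37.] [46. -3.]
side 317 [-82.  42.] [22. 43.] 18 [-93.  22.] [-66.  65.]
side 166 [-112.   42.] [13. 45.] 15 [-119.   22.] [-101.   63.]
```

View pics/z3.png

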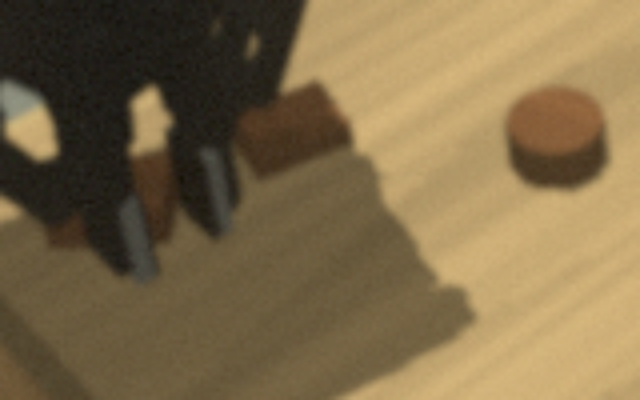

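The block now lies flat across both fingers, centred at about x=-98. I keep pushing.

```bash
python3 -m handwheel '[[[0,0,0,0,-0.012,0,0.5],[0,0,0,0,-0.012,0,0.5],[0,0,0,0,-0.012,0,0.5],[0,0,0,0,-0.012,0,0.5],[0,0,0,0,-0.012,0,0.5]]]';python3 st.py;python3 -m handwheel '[[[0,0,0,0,-0.01,0,0.5],[0,0,0,0,-0.01,0,0.5],[0,0,0,0,-0.01,0,0.5],[0,0,0,0,-0.01,0,0.5],[0,0,0,0,0,0,0.5]]]';python3 st.py;python3 - <<'E'
from h import *
p,d=arm.capture('scene');cv2.imwrite('pics/s4.png',p[80:380,60:460,::-1])
E
```

```text
time: 3.53
tcp_pos: [0.4592, 0.073, 0.0437]
ee_rot: [0.003, 0.997, 0.079, 0.003]
contact_force: [-0.5, 0.2, -0.3]
grip_width: 0.0214
3.5333 board mm [-89.7  93.3] z 43.7 toolx yaw-board -0.18 toolz [ 0.006 -0.005 -1.   ] F [-0.5  0.2 -0.3] w 0.0214
time: 3.95
tcp_pos: [0.4522, 0.1169, 0.0435]
ee_rot: [0.002, 0.997, 0.079, 0.003]
contact_force: [-0.0, -0.4, -0.2]
grip_width: 0.0215
3.95 board mm [-89.5 137.7] z 43.5 toolx yaw-board -0.17 toolz [ 0.007 -0.004 -1.   ] F [-0.  -0.4 -0.2] w 0.0215
```

View pics/s4.png

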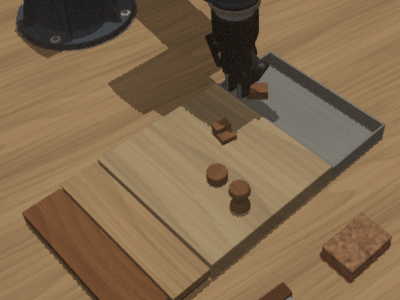

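```bash
python3 -m handwheel '[[[0,0,0,0,-0.01,0,0.5],[0,0,0,0,0,-0.03,0.5],[0,0,0,0,0,-0.03,0.5],[0,0,0,0,0,-0.03,0.5],[0,0,0,0.012,0.028,0,0.5],[0,0,0,0.012,0.028,0,0.5],[0,0,0,0.012,0.028,0,0.5],[0,0,0,0.012,0.028,0,0.5],[0,0,0,0.012,0.028,0,0.5],[0,0,0,0,0,0,0.5]]]';python3 st.py;python3 - <<'E'
from h import *
for n in('scene','side'):
    p,d=arm.capture(n)
    for lo,hi in((.012,.032),(.046,.065)):
      for q in objs(n,d,lo,hi):
        a=cv2.minAreaRect((q[:,:2]*1000).astype(np.float32))
        if max(a[1])<60: print(n,len(q),np.round(a[0]),np.round(a[1]),round(a[2]),(q[:,2].max()*1000).round())
    cv2.imwrite(f'pics/{n}5.png',p[80:380,60:460,::-1])
E
cd pics; python3 -c "
import cv2,numpy as np;cv2.imwrite('m5.png',np.hstack([cv2.imread('scene5.png'),cv2.imread('side5.png')]))"
```

```text
time: 4.83
tcp_pos: [0.5342, -0.0045, 0.1395]
ee_rot: [0.003, 0.997, 0.08, 0.004]
contact_force: [-0.4, -0.1, 0.0]
grip_width: 0.0214
4.8333 board mm [-28.1   4.6] z 139.5 toolx yaw-board -0.08 toolz [ 0.008 -0.006 -1.   ] F [-0.4 -0.1  0. ] w 0.0214
scene 296 [-91. 187.] [39. 31.] 46 27.0
scene 390 [-31.  50.] [29. 38.] 79 65.0
scene 396 [ 31. -21.] [33. 35.] 73 63.0
scene 210 [ 96. -35.] [30. 23.] 43 65.0
side 70 [ 75. 269.] [ 5. 19.] 84 31.0
side 133 [137. 167.] [ 3. 56.] 0 32.0
side 429 [-93. 188.] [42. 26.] 49 24.0
side 233 [ 89. -34.] [20. 29.] 43 65.0
side 483 [-32.  51.] [32. 37.] 80 62.0
side 472 [ 29. -20.] [34. 33.] 57 60.0
```

View pics/m5.png

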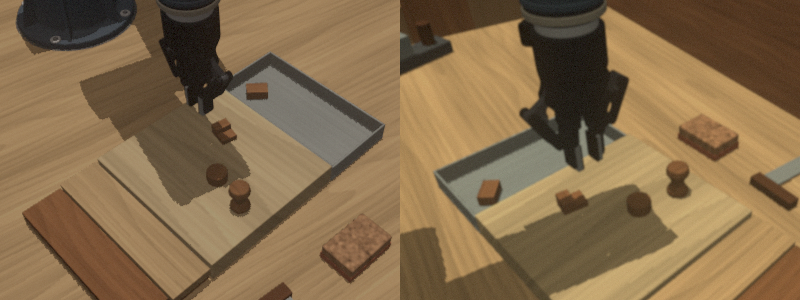

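The block is flat in the tray at (-92,187). The step, plug and knob haven't moved. Step next.

```bash
python3 -m handwheel '[[[0,-0.008,0,-0.003,0.002,0.025,0.5],[0,0,0,0,0,0.025,0.5],[0,0,0,0,0,0.02,0.5],[0,0,0,0,0,0.015,0.5],[0,0,0,0,0,0.005,0.5]]]';python3 st.py
```

```text
time: 5.35
tcp_pos: [0.5274, 0.0, 0.0473]
ee_rot: [0.003, 0.997, 0.082, -0.001]
contact_force: [-0.6, 0.9, -0.3]
grip_width: 0.0218
5.35 board mm [-34.1  10.3] z 47.3 toolx yaw-board 0.07 toolz [-0.001 -0.006 -1.   ] F [-0.6  0.9 -0.3] w 0.0218
```

```bash
python3 -m handwheel '[[[0,0,0,0.002,0,0.0035,0.5],[0,0,0,0,-0.008,0,0.5],[0,0,0,0,-0.012,0,0.5],[0,0,0,0,-0.012,0,0.5],[0,0,0,0,-0.012,0,0.5],[0,0,0,0,-0.012,0,0.5]]]';python3 st.py;python3 - <<'E'
from h import *
for n in('scene','side'):
    p,d=arm.capture(n);cv2.imwrite(f'pics/{n}6.png',cv2.resize(p[120:320,120:380,::-1],None,fx=1.5,fy=1.5))
E
cd pics; python3 -c "
import cv2,numpy as np;cv2.imwrite('m6.png',np.hstack([cv2.imread('scene6.png'),cv2.imread('side6.png')]))"
```

```text
time: 5.85
tcp_pos: [0.5193, 0.0622, 0.0456]
ee_rot: [0.003, 0.997, 0.082, -0.0]
contact_force: [0.8, -0.1, 0.1]
grip_width: 0.0209
5.85 board mm [-32.1  72.9] z 45.6 toolx yaw-board 0.08 toolz [-0.    -0.005 -1.   ] F [ 0.8 -0.1  0.1] w 0.0209
```

View pics/m6.png

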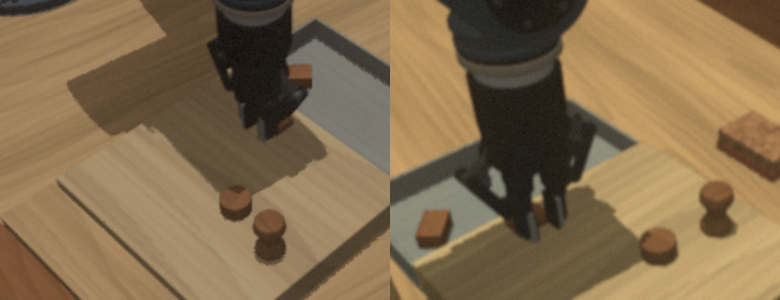

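```bash
python3 -m handwheel '[[[0,0,0,0,-0.01,0.0015,0.5],[0,0,0,0,-0.012,0,0.5],[0,0,0,0,-0.012,0,0.5],[0,0,0,0,-0.012,0,0.5],[0,0,0,0,-0.012,0,0.5],[0,0,0,0,-0.01,0,0.5],[0,0,0,0,-0.01,0,0.5],[0,0,0,0,0,0,0.5]]]';python3 st.py; python3 -m handwheel '[[[0,0,0,0,0,-0.03,0.5],[0,0,0,0,0,-0.03,0.5],[0,0,0,0,0,-0.03,0.5],[0,0,0,0.01,0.035,0,0.5],[0,0,0,0.01,0.035,0,0.5],[0,0,0,0.01,0.035,0,0.5],[0,0,0,0.01,0.035,0,0.5],[0,0,0,0.01,0.035,0,0.5],[0,0,0,0.008,0.03,0,0.5],[0,0,0,0,0,0,0.5]]]';python3 st.py;python3 - <<'E'
from h import *
for n in('scene','side'):
    p,d=arm.capture(n)
    for lo,hi in((.010,.032),(.046,.065)):
      for q in objs(n,d,lo,hi):
        a=cv2.minAreaRect((q[:,:2]*1000).astype(np.float32))
        if max(a[1])<60: print(n,len(q),np.round(a[0]),np.round(a[1]),round(a[2]),(q[:,2].max()*1000).round())
    cv2.imwrite(f'pics/{n}7.png',p[80:380,60:460,::-1])
E
cd pics; python3 -c "
import cv2,numpy as np;cv2.imwrite('m7.png',np.hstack([cv2.imread('scene7.png'),cv2.imread('side7.png')]))"
```

```text
time: 6.62
tcp_pos: [0.5053, 0.149, 0.0456]
ee_rot: [0.003, 0.997, 0.083, 0.002]
contact_force: [-0.1, 0.3, 0.6]
grip_width: 0.0214
6.6167 board mm [-31.9 160.8] z 45.6 toolx yaw-board 0.18 toolz [ 0.004 -0.005 -1.   ] F [-0.1  0.3  0.6] w 0.0214
time: 7.45
tcp_pos: [0.5993, -0.0506, 0.1424]
ee_rot: [0.004, 0.996, 0.085, 0.002]
contact_force: [-0.0, -0.2, 0.4]
grip_width: 0.0217
7.45 board mm [ 28.7 -51.3] z 142.4 toolx yaw-board 0.51 toolz [ 0.005 -0.007 -1.   ] F [-0.  -0.2  0.4] w 0.0217
scene 315 [-91. 188.] [39. 30.] 46 26.0
scene 320 [-19. 166.] [30. 39.] 57 32.0
scene 391 [ 31. -21.] [34. 34.] 63 63.0
scene 221 [ 96. -35.] [30. 23.] 45 65.0
side 346 [-22. 167.] [31. 40.] 62 31.0
side 453 [-93. 188.] [42. 27.] 50 24.0
side 27 [ -68. -129.] [ 2. 22.] 90 32.0
side 239 [ 89. -34.] [20. 29.] 42 65.0
side 476 [ 29. -20.] [33. 34.] 80 60.0
```

View pics/m7.png

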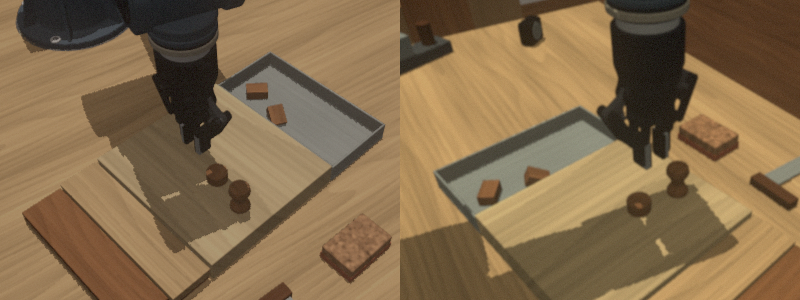

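The step is in the tray at (-20,166), resting on its side. Last is the plug at (29.5,-20). I'll keep the rake at x of about 27 to clear the knob.

```bash
python3 -m handwheel '[[[0,-0.005,0.006,-0.001,0.012,0.025,0.5],[0,0,0,0,0,0.025,0.5],[0,0,0,0,0,0.015,0.5],[0,0,0,0,0,0.005,0.5]]]';python3 st.py
```

```text
time: 7.88
tcp_pos: [0.5982, -0.056, 0.0718]
ee_rot: [0.003, 0.996, 0.084, 0.0]
contact_force: [-0.4, 0.1, -0.7]
grip_width: 0.0214
7.8833 board mm [ 26.8 -56.5] z 71.8 toolx yaw-board 0.37 toolz [ 0.001 -0.007 -1.   ] F [-0.4  0.1 -0.7] w 0.0214
```

```bash
python3 -m handwheel '[[[0,0,0.006,0.001,0.006,0.014,0.5],[0,0,0,0,0,0.01,0.5],[0,0,0,0,0,0.003,0.5]]]';python3 st.py
```

```text
time: 8.13
tcp_pos: [0.5992, -0.0586, 0.0439]
ee_rot: [0.003, 0.997, 0.083, -0.001]
contact_force: [1.0, -0.3, -0.1]
grip_width: 0.0217
8.1333 board mm [ 27.3 -59.2] z 43.9 toolx yaw-board 0.2 toolz [-0.001 -0.006 -1.   ] F [ 1.  -0.3 -0.1] w 0.0217
```

```bash
python3 -m handwheel '[[[0,0,0.002,0,-0.01,0,0.5],[0,0,0,0,-0.01,0,0.5],[0,0,0,0,-0.01,0,0.5],[0,0,0,0,-0.01,0,0.5],[0,0,0,0,-0.01,0,0.5],[0,0,0,0,-0.01,0,0.5]]]';python3 st.py;python3 - <<'E'
from h import *
for n in('scene','side'):
    p,d=arm.capture(n);cv2.imwrite(f'pics/{n}8.png',cv2.resize(p[120:320,120:380,::-1],None,fx=1.5,fy=1.5))
E
cd pics; python3 -c "
import cv2,numpy as np;cv2.imwrite('m8.png',np.hstack([cv2.imread('scene8.png'),cv2.imread('side8.png')]))"
```

```text
time: 8.63
tcp_pos: [0.589, 0.0076, 0.0463]
ee_rot: [0.003, 0.997, 0.082, 0.001]
contact_force: [-0.2, 0.1, -0.1]
grip_width: 0.0218
8.6333 board mm [27.9  7.8] z 46.3 toolx yaw-board 0.14 toolz [ 0.002 -0.006 -1.   ] F [-0.2  0.1 -0.1] w 0.0218
```

View pics/m8.png

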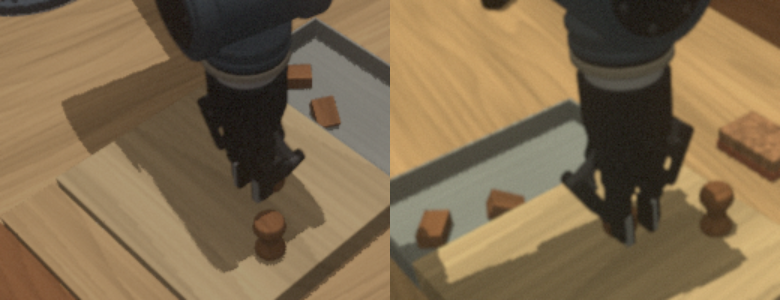

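Plug is cradled ahead of the fingers, and the knob is untouched. I carry on over the edge.

```bash
python3 -m handwheel '[[[0,0,0,0,-0.01,0.002,0.5],[0,0,0,0,-0.012,0.0005,0.5],[0,0,0,0,-0.012,0,0.5],[0,0,0,0,-0.012,0,0.5],[0,0,0,0,-0.012,0,0.5],[0,0,0,0,-0.012,0,0.5]]]';python3 st.py;python3 -m handwheel '[[[0,0,0,0,-0.012,0,0.5],[0,0,0,0,-0.012,0,0.5],[0,0,0,0,-0.012,0,0.5],[0,0,0,0,-0.012,0,0.5],[0,0,0,0,-0.012,0,0.5],[0,0,0,0,-0.01,0,0.5],[0,0,0,0,0,0,0.5]]]';python3 st.py
python3 - <<'E'
from h import *
for n in('scene','side'):
    p,d=arm.capture(n);cv2.imwrite(f'pics/{n}9.png',cv2.resize(p[120:320,120:380,::-1],None,fx=1.5,fy=1.5))
E
cd pics; python3 -c "
import cv2,numpy as np;cv2.imwrite('m9.png',np.hstack([cv2.imread('scene9.png'),cv2.imread('side9.png')]))"
```

```text
time: 9.23
tcp_pos: [0.5768, 0.0817, 0.0432]
ee_rot: [0.003, 0.997, 0.082, 0.001]
contact_force: [-0.4, -0.8, 1.2]
grip_width: 0.0212
9.2333 board mm [27.8 82.9] z 43.2 toolx yaw-board 0.08 toolz [ 0.003 -0.006 -1.   ] F [-0.4 -0.8  1.2] w 0.0212
time: 9.82
tcp_pos: [0.563, 0.1616, 0.0425]
ee_rot: [0.003, 0.997, 0.083, 0.001]
contact_force: [-0.4, -0.0, 0.1]
grip_width: 0.0213
9.8167 board mm [ 27.1 164. ] z 42.5 toolx yaw-board 0.24 toolz [ 0.003 -0.006 -1.   ] F [-0.4 -0.   0.1] w 0.0213
```

View pics/m9.png

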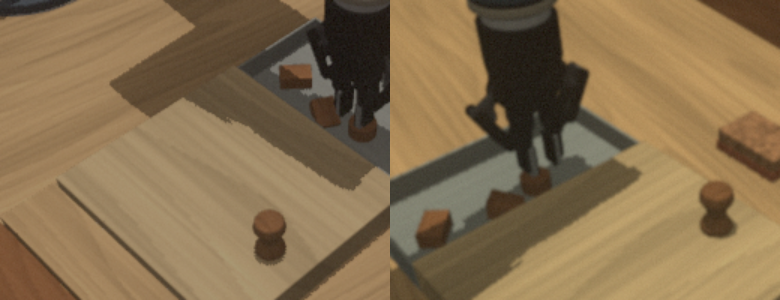

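The plug has dropped into the tray, so I lift straight up and check.

```bash
python3 -m handwheel '[[[0,0,0,0,0,-0.02,0.5],[0,0,0,0,0,-0.03,0.5],[0,0,0,0,0,-0.04,0.5],[0,0,0,0,0,-0.04,0.5],[0,0,0,-0.02,0.03,-0.04,0.5],[0,0,0,-0.02,0.03,0,0.5],[0,0,0,0,0,0,0.5],[0,0,0,0,0,0,0.5]]]';python3 st.py;python3 - <<'E'
from h import *
for n in('scene','side'):
    p,d=arm.capture(n);P=cloud(arm.camera_params(n),d)
    for lo,hi in((.012,.0335),(.046,.1)):
      for q in objs(n,d,lo,hi):
        a=cv2.minAreaRect((q[:,:2]*1000).astype(np.float32))
        if max(a[1])<60: print(n,len(q),np.round(a[0]),np.round(a[1]),round(a[2]),(q[:,2].max()*1000).round())
    cv2.imwrite(f'pics/{n}10.png',p[80:400,60:460,::-1])
    z=np.load(n+'0.npz');df=np.abs(z['d']-d);k=(slice(290,460),slice(295,460)) if n=='scene' else (slice(190,290),slice(335,480))
    print('bench items moved px',(df[k]>.006).sum())
E
cd pics; python3 -c "
import cv2,numpy as np;cv2.imwrite('m10.png',np.hstack([cv2.imread('scene10.png'),cv2.imread('side10.png')]))"
```

```text
time: 10.58
tcp_pos: [0.5366, 0.0968, 0.2101]
ee_rot: [0.004, 0.997, 0.081, 0.0]
contact_force: [1.1, -0.8, 1.3]
grip_width: 0.0214
10.5833 board mm [ -9.4 104.2] z 210.1 toolx yaw-board -0.02 toolz [ 0.001 -0.009 -1.   ] F [ 1.1 -0.8  1.3] w 0.0214
scene 297 [-91. 188.] [39. 32.] 46 27.0
scene 319 [-13. 162.] [31. 48.] 55 33.0
scene 283 [ 27. 181.] [32. 36.] 44 28.0
scene 33 [   1. -132.] [36.  4.] 0 33.0
scene 54 [  89. -131.] [ 2. 57.] 88 33.0
scene 586 [ 95. -32.] [31. 30.] 17 93.0
bench items moved px 300
side 293 [ 25. 182.] [32. 34.] 1 24.0
side 342 [-21. 167.] [30. 41.] 64 31.0
side 429 [-92. 189.] [43. 27.] 49 24.0
side 656 [ 92. -31.] [30. 31.] 11 91.0
bench items moved px 307
```

View pics/m10.png

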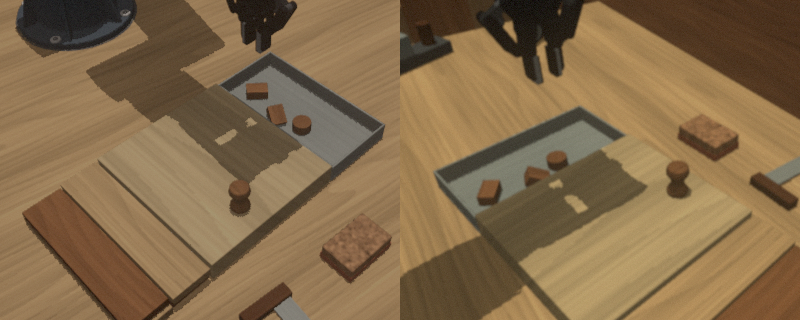

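All three offcuts are in the tray and the knob is upright at about (94,-32). The 300 px that changed around the bench items could be depth noise, so I check the sander and square positions before handing in.

```bash
python3 - <<'E'
from h import *
for n,box in(('scene',(slice(285,460),slice(290,460))),('side',(slice(190,300),slice(335,490)))):
    c=arm.camera_params(n)
    for d in(np.load(n+'0.npz')['d'],arm.capture(n)[1]):
        P=cloud(c,d)[box];m=((d[box]>0)&(P[...,2]>.010)&(P[...,2]<.036)&(P[...,0]>.7)&(tob(P)[...,0]>.15)).astype(np.uint8)
        k,l,st,_=cv2.connectedComponentsWithStats(m,connectivity=4)
        print(n,[(P[l==j].mean(0)*1000).round(1).tolist()for j in range(1,k) if st[j,4]>60])
print(arm.close_job())
E
```

```text
scene [[810.6, 82.2, 29.1], [805.3, -76.1, 17.0]]
scene [[810.6, 82.2, 29.1], [806.0, -74.8, 16.7]]
side [[798.9, 80.4, 26.4], [800.0, -77.8, 15.9]]
side [[799.0, 80.2, 26.4], [799.9, -77.8, 15.8]]
the job is handed in; nothing more can be done
None
```

I swept the block, stepped block and plug along the board and over its +y edge into the tray. I used the half-shut fingertips as a rake, and nothing was gripped or lifted. I handed the job in at about 10.7 s; no verdict is reported.

**Offcuts:** in the last check, both views showed all three inside the tray walls and below the rim. In the board frame they were at block (-92, 188), step (-20, 166) and plug (26, 181) mm. The step appears to rest on its side or end, with its highest point about 31 mm, under the 34 mm rim. The scene view put the step's centre about 8 mm away in x from the side view, but both readings are well inside the tray.

**Left alone:**
- **Knob:** upright and within about 1 mm of its starting place.
- **Sanding block and try square:** their measured centres shifted by under 2 mm. A cruder count of changed pixels flagged about 300 per view around them, which I take to be depth noise.

The arm ended about 210 mm above the bench, touching nothing.

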